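# Put the press kit away in its fitted holders

### The job

Put the four loose pieces of the press kit away, each in the grey holder made for it: the dark jar upright in the wide round seat, the steel die upright in the narrow round seat, the black-capped marker lying in the slots of the pen rest and the blue blade packet lying flat between the corners of the packet tray. Set each piece down gently rather than dropping it, and leave the little beaker and the small dish stack where they stand. Take care to go round the bench press that stands in the middle.

Things in the scene. Friction and masses are not known exactly. Their poses are not given: they have to be found in the camera images.
- jar: Dark glass jar with a clear cap, round and solid, upright on the bench: 43 mm diameter, 80 mm tall (the top 14 mm is the cap, 41 mm across), about 0.12 kg. Origin: centre of its underside, z up. Best gripped from above round its upper half, in any direction.
- die: Steel press die, a pale grey cylinder upright on the bench: 30 mm diameter, 79 mm tall, about 0.3 kg. Origin: centre of its underside, z up. Best gripped from above round its upper half, in any direction.
- marker: White marker pen with a black cap end, lying on the bench: 137 mm long, 12 mm wide, 12 mm high; its sides are taken as flat, so it does not roll. Origin: centre of its underside; y along its length, z up. Grip across x at mid length; easier once the tall jar and die are out of the way.
- packet: Blue flat blade packet, rigid, lying on the bench: 98 mm long, 27 mm wide, 9 mm high. Origin: centre of its underside; x along its length, y across its width, z up. Grip across y at mid length.
- jar_seat: Grey round seat for the jar, the wide one, fixed to the bench: foot 89 mm diameter, 5 mm thick; collar 70 mm outside, 54 mm bore, top at 18 mm; floor of the bore 6 mm above the bench (where the jar stands, with a black rubber disc). Origin: centre of its underside, z up. It may be on any of the four holder places.
- die_seat: Grey round seat for the die, the narrow one, fixed to the bench: foot 69 mm diameter, 5 mm thick; collar 50 mm outside, 38 mm bore, top at 18 mm; floor of the bore 6 mm above the bench (where the die stands, with a black rubber disc). Origin: centre of its underside, z up.
- pen_rest: Grey pen rest for the marker, fixed: base plate 36 x 150 x 6 mm with two saddles, 14 mm thick, 50 mm either side of the middle along y. Each has an open-topped slot along y, 20 mm wide, floor at 20 mm and cheeks to 32 mm above the bench; 86 mm open between the saddles for the fingers. Origin: centre of its underside; y along its length, z up. The marker may lie either way round.
- packet_tray: Grey packet tray, fixed: base plate 120 x 48 x 6 mm; at each end a 23 mm bearer, its top (where the packet rests) 20 mm above the bench, with corner angles up to 29 mm. Inside the corners 108 mm along x, 35 mm along y; the middle 74 mm is open at both sides for the fingers. Origin: centre of its underside; x along its length, z up. The packet may lie either way round.
- bench_press: Cream hand press, fixed, between the holders (its left) and the kit (its right); obstacle only. Base about x 0.37 to 0.62, y -0.08 to 0.07 (world, m); column from x about 0.45 back, 0.27 m tall; lever at x 0.53 to 0.65 up to about 0.40 m. Free passage in front of it, x below 0.36. Behind, a wall shelf edge hangs at x 0.66, z 0.51. Origin: near the middle of its base, at bench height.
- beaker: Small clear glass beaker, a bystander standing loose among the holders: 46 mm diameter, 52 mm tall. Origin: centre of its underside, z up.
- dish: Small clear plastic dish stack, a bystander standing loose beside the kit: 54 mm diameter, 30 mm tall. Origin: centre of its underside, z up.
Not all that is in view belongs to the job. Several things have the shape of the packet; the one meant has the colours described above.

How it is judged:
By the outcome, as a careful person would: the job done as asked, in the order asked, and still so for the second after the job is handed in, with the robot touching nothing.
It also fails if it takes over 147 s, if anything falls off the work surface, if the arm or the gripper's body presses on something with over 40 N, if the wrist force passes 120 N, or if a joint passes its speed limit or range.

### The arm

A 7-joint arm with a two-finger parallel gripper is mounted at the origin on a cart in front of the work surface, level with it; the furniture and walls round the work are solid. World frame = base frame: x ahead of the robot, y to its left, z up, the work surface at z = 0. Lengths are in mm, angles in degrees, forces in N, time in s.
With the tool pointing down it reaches from about 425 to 825 mm from the base axis. Payload 3.6 kg.
Tool frame: the origin (TCP) lies at the very end of the fingers, on their centre line; the grasp point (between the pads) lies tcp_to_grasp behind it (tcp_to_grasp is the distance from the TCP to the grasp point, in mm); z points along the fingers, y is the line along which they close (so a half turn about z gives the same grasp; the last joint's range is limited). The gripper opens to 85 mm and grips with 20 to 120 N. Pads are 22 mm wide; open, the fingers measure 114 mm over their backs; the gripper's body (76 mm by 85 mm) begins 54 mm behind the grasp point. The pads swing forward as they close: fully open they stand 13 mm farther back than shut.
Start: joints at [-73.654, 35.231, -0.722, 81.555, 0.464, 63.22, -2.315], TCP at [199.369, 618.64, 231.297] pointing down, gripper open.
Joint ranges: [-178.69, 178.69], [-17.37, 117.87], [-77.05, 75.6], [15.02, 138.74], [-78.02, 258.01], [0.78, 113.62], [-162.83, 162.83]. Speed limits (degrees/s): [159.86, 159.86, 180, 180, 180, 180, 180].

### API

Orientations are given as a 3x3 rotation matrix whose columns are the frame's x, y, z axes.
In Python, from bench import * gives the robot as it stands.
- The arm moves only by the tool send_rows, never from a script. Its argument "commands" is a list of rows, each an object with "offset": the shift along the world's x, y, z normalised to -1 to 1, where 1 is 0.8 m, a list of three; "twist": the turn, a rotation vector about the world's x, y, z normalised to -1 to 1, where 1 is 60 degrees, a list of three. A call has 1 to 8 rows; each row shifts and turns the commanded pose from where the row before left it; what a row does not reach is not made up. A row lasts 1/10 s, in which the tool goes at most 50 mm and 8.59 degrees, less where a joint would pass 70% of its speed; a pose out of reach is approached as far as the arm can. A call with a number of a shift or a turn outside -1 to 1 is refused whole. A call with a gripper value outside its range is refused whole. "gripper" is the opening, from 0 (shut) to 1 (fully open), set as the call begins (left out, the last holds). The fingers move at their own pace and stop on an object; "newtons" is the grip in N (left out, the last holds). Time passes only in rows, so rows that do not move let the fingers close. It gives the time, the measured TCP pose, the force, the opening and the grip force at its end, in the units of the state.
- read_state(): the state, without advancing time (a new reading comes with each control period).
- capture(name): name is "side" or "top"; returns a dict with "image" (384x512x3 uint8, red, green, blue), "fov_y" (degrees; the focal length in pixels is half the picture's height over the tangent of half this angle, whatever the lens; pixels are square), "cx", "cy" (the principal point, pixels), "world_from_camera" (4x4, takes a point from camera to world coordinates). Camera axes: x right, y down, z forward; pixel columns grow to the right and rows downward; lengths in mm; the calibration is good to about 2 mm. A picture is of the moment at which its call begins. There is no depth.
- finish_job(): hands the job in; it is judged then, once.
The state is a dict: "clock": time; "joint_pos": joint angles; "joint_velocities": joint speeds; "tau": joint torques, N m; "ee_pos": TCP position; "eef_rot": TCP orientation; "ft_force": force on the tool from outside, world axes, zero at the start; "moment": the same for the moment, N m; "opening": finger opening in mm; "gripper_force": force on a finger pad.
Only numpy, scipy, OpenCV 4.12 (cv2) and the standard library are available. Lean on these libraries where they do the work, as an engineer would, in place of code of your own. Each camera call takes 0.05 s, during which the arm holds its last target. There are 200 camera calls.

## Working session

There is one attempt and no reset: what is moved stays moved. The work goes in short steps, Python scripts to look and compute and a tool call to move; the robot and the scene stay as the last step left them, time stands still between calls to the robot, and variables do not carry over. Pictures are saved under pics/ and viewed, at most 17 in all, crops included, and the job is handed in when it is done.

Besides the shell and the picture viewer there is one more tool, called after "Emit:" as name(argument=value, ...) on one line, values as JSON. send_rows: Moves the arm, as the interface text tells. Its arguments: {"type":"object","properties":{"commands":{"type":"array"},"gripper":{"type":"number"},"newtons":{"type":"number"}},"required":["commands"]}

```bash
ls; mkdir -p pics; python3 - <<'E'
from bench import *
import cv2,numpy as np
s=read_state(); print({k:np.round(s[k],2).tolist() for k in s})
for n in("top","side"):
    c=capture(n); cv2.imwrite(f"pics/{n}0.png",cv2.resize(c["image"][...,::-1],(800,600),interpolation=cv2.INTER_CUBIC))
    print(n,c["fov_y"],c["cx"],c["cy"],np.round(c["world_from_camera"],3).tolist())
try: print(tcp_to_grasp)
except Exception as e: print(e)
E
```

```text
pics
{'clock': 0.0, 'joint_pos': [-73.65, 35.29, -0.72, 81.64, 0.46, 63.22, -2.31], 'joint_velocities': [-0.05, -0.04, -0.11, -0.02, -0.02, 0.12, -0.04], 'tau': [0.0, -46.92, 0.26, -17.1, 0.01, 0.01, -0.0], 'ee_pos': [199.16, 617.9, 230.13], 'eef_rot': [[-0.95, 0.31, -0.0], [0.31, 0.95, -0.0], [-0.0, -0.0, -1.0]], 'ft_force': [0.08, 0.14, -0.87], 'moment': [0.01, 0.0, 0.03], 'gripper_force': 0.0, 'opening': 85.46}
top 44.77507463981787 247.39069865377098 187.82418772900624 [[0.007, -0.994, 0.113, 288.102], [-1.0, -0.009, -0.014, -51.483], [0.015, -0.113, -0.993, 1454.732], [0.0, 0.0, 0.0, 1.0]]
side 57.77522065972328 256.41541690376494 196.72224444044238 [[0.824, -0.213, 0.525, -136.038], [-0.566, -0.326, 0.757, -843.622], [0.01, -0.921, -0.389, 434.555], [0.0, 0.0, 0.0, 1.0]]
18.700000000000003
```

View pics/top0.png

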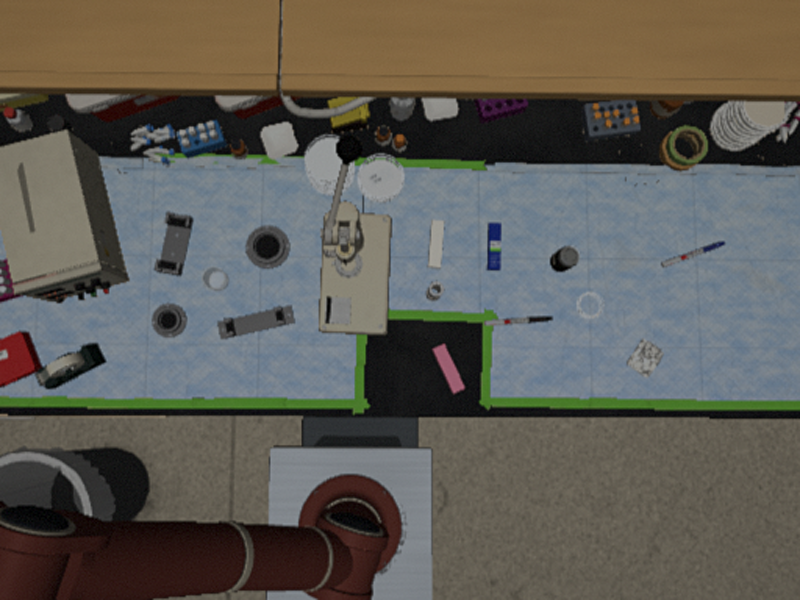

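View pics/side0.png

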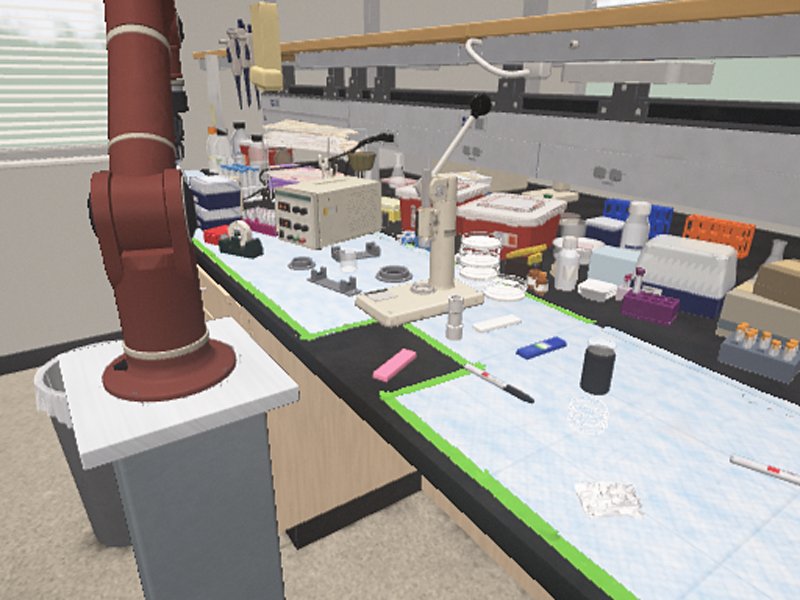

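Top view (800x600 pixels): the blue packet is at (494,246); the white (436,243) and pink (448,368) ones have the same shape but the wrong colour. The black-capped marker is at (518,320); the other at (693,253) has a blue cap. The jar is at (564,258), the die at (434,290), the dish at (590,305) and the beaker at (216,278). Of the holders, the tray or pen rest are at (174,244) and (256,321), the jar seat is at (268,246) and the die seat at (169,320). I'll confirm in enlarged crops.

```bash
python3 - <<'E'
from bench import *
import cv2,numpy as np
c=capture("top")["image"][...,::-1]
for n,(x,y,w,h) in {"L":(90,128,110,95),"R":(265,128,130,95)}.items():
    k=6; a=cv2.resize(c[y:y+h,x:x+w],None,fx=k,fy=k,interpolation=cv2.INTER_CUBIC)
    for i in range(0,w,10): cv2.line(a,(i*k,0),(i*k,8 if i%50 else 16),(0,0,255),1)
    for i in range(0,h,10): cv2.line(a,(0,i*k),(8,i*k),(0,0,255),1)
    cv2.imwrite(f"pics/c{n}.png",a)
E
```

```text
(no output)
```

View pics/cL.png

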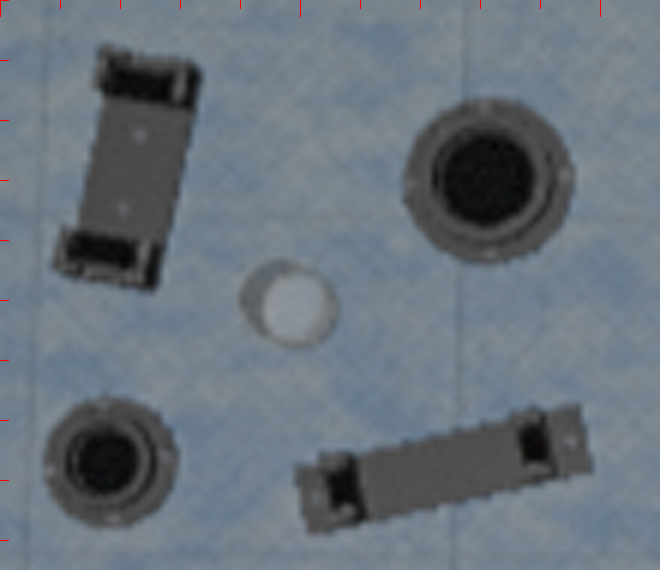

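View pics/cR.png

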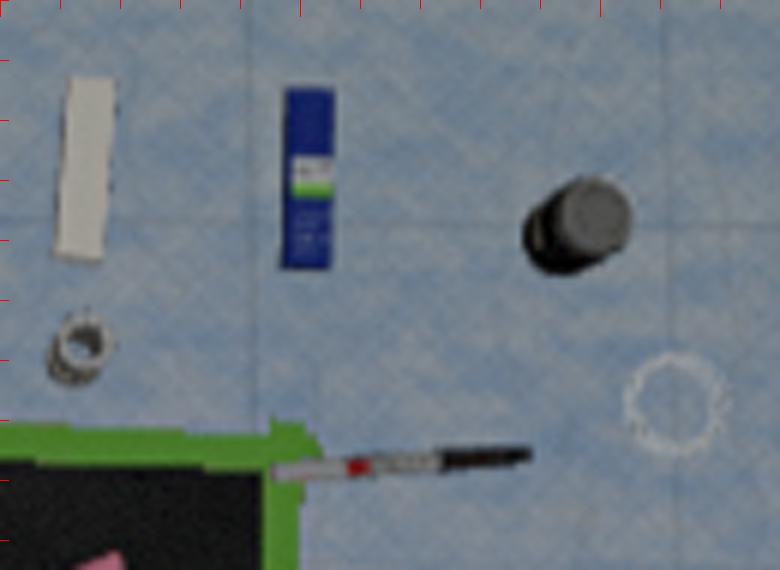

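Left crop: the jar seat foot is centred at (488,180) and the die seat foot at (111,461). The tray plate screws are centred at (131,171) and the pen rest plate at (444,469). Right crop: the jar cap is at (594,216) and the die top at (84,342). The blue packet at (308,178) has the blue body with a white and green label, and the marker at (402,464) has the black end, so both match the description.

```bash
cat > h.py <<'E'
from bench import *
import cv2,numpy as np
def cam(c):
    f=192/np.tan(np.radians(c["fov_y"]/2)); return np.array([[f,0,c["cx"]],[0,f,c["cy"]],[0,0,1]]),np.array(c["world_from_camera"])
def unproj(c,px,z):
    K,T=cam(c); d=T[:3,:3]@np.linalg.solve(K,[px[0],px[1],1]); return T[:3,3]+d*(z-T[2,3])/d[2]
def proj(c,P):
    K,T=cam(c); q=K@(T[:3,:3].T@(np.atleast_2d(P)-T[:3,3]).T); return (q[:2]/q[2]).T
def box(x,y,yaw,lx,ly,z0,z1):
    a=np.radians(yaw);R=np.array([[np.cos(a),-np.sin(a)],[np.sin(a),np.cos(a)]])
    b=(R@(np.array([[1,1],[1,-1],[-1,-1],[-1,1]])*[lx/2,ly/2]).T).T+[x,y]
    return [np.c_[b,np.full(4,z)] for z in(z0,z1)]
def cyl(x,y,d,z):
    t=np.linspace(0,2*np.pi,24,endpoint=False); return np.c_[x+d/2*np.cos(t),y+d/2*np.sin(t),np.full(24,z)]
def overlay(c,polys,crop,k,name):
    x,y,w,h=crop; a=cv2.resize(c["image"][y:y+h,x:x+w,::-1],None,fx=k,fy=k,interpolation=cv2.INTER_CUBIC)
    for p in polys:
        q=(proj(c,p)-[x,y]+.5)*k
        cv2.polylines(a,[np.int32(q*8)],True,(0,0,255),1,cv2.LINE_AA,3)
    cv2.imwrite("pics/"+name,a)
E
python3 - <<'E'
from h import *
t=capture("top");s=capture("side")
L=lambda p,z:unproj(t,[90+(p[0]+.5)/6-.5,128+(p[1]+.5)/6-.5],z)
R=lambda p,z:unproj(t,[265+(p[0]+.5)/6-.5,128+(p[1]+.5)/6-.5],z)
o={"jarseat":L((488.5,180),5),"dieseat":L((111.5,461.5),5),"pen":L((444,469),6),"tray":L((131,171),6),"jar":R((594.5,216),80),"die":R((84,342),79),"packet":R((308,178.5),9),"marker":R((402,464),12),"beaker":L((296,306),52),"dish":R((676,403),15)}
ang=lambda a,b:np.degrees(np.arctan2(*(b-a)[[1,0]]))
yaw={"pen":ang(L((301,501),6),L((587,437),6))+90,"tray":ang(L((123,208),6),L((141,130),6)),"packet":ang(R((306,269.5),9),R((310.5,87.5),9)),"marker":ang(R((272,473),12),R((533,454),12))+90}
for k in o: print(k,np.round(o[k][:2],1),round(yaw.get(k,0),1),"r",round(np.hypot(*o[k][:2])))
x=lambda k:o[k][:2]
P=[cyl(*x("jar"),43,0),cyl(*x("jar"),41,80),cyl(*x("die"),30,0),cyl(*x("die"),30,79),*box(*x("packet"),yaw["packet"],98,27,0,9),*box(*x("marker"),yaw["marker"],12,137,0,12)]
H=[cyl(*x("jarseat"),89,5),cyl(*x("jarseat"),54,18),cyl(*x("dieseat"),69,5),cyl(*x("dieseat"),38,18),*box(*x("pen"),yaw["pen"],36,150,0,6),*box(*x("tray"),yaw["tray"],120,48,0,29)]
overlay(s,P,(275,180,150,90),5,"oR.png"); overlay(s,H,(175,145,110,65),7,"oL.png")
E
```

```text
jarseat [547.3 168.8] 0 r 573
dieseat [397.7 359.6] 0 r 536
pen [395.2 187.7] 13.2 r 438
tray [550.  355.4] -10.5 r 655
jar [ 521.3 -419.2] 0 r 669
die [ 455.7 -163.9] 0 r 484
packet [ 551.9 -287.5] -1.9 r 622
marker [ 401.7 -334.5] 4.6 r 523
beaker [473.5 256.8] 0 r 539
dish [ 434.4 -477.1] 0 r 645
```

View pics/oR.png

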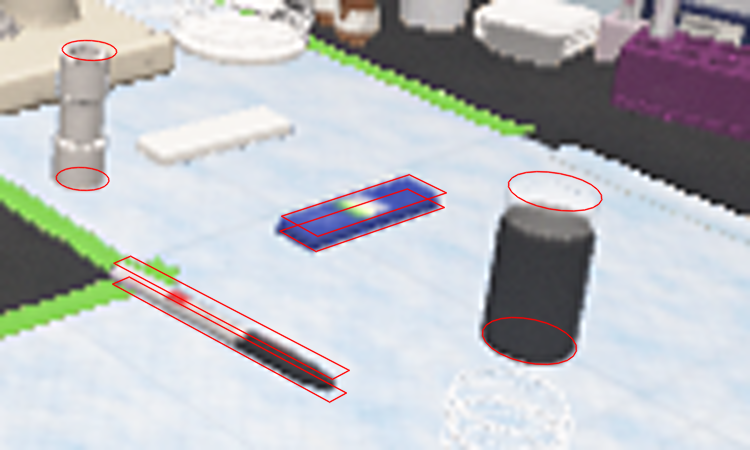

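View pics/oL.png

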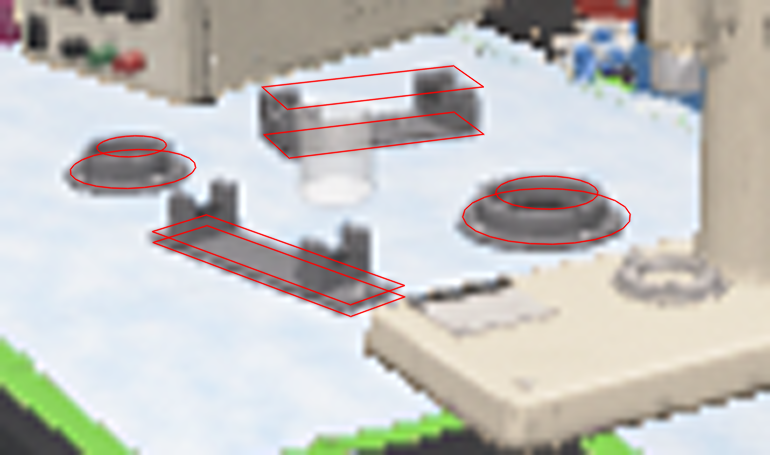

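Emit:
send_rows(commands=[{"offset":[0,0,0.05],"twist":[0,0,0]},{"offset":[0,0,0.05],"twist":[0,0,0]},{"offset":[0,0,0.05],"twist":[0,0,0]},{"offset":[0,0,0.05],"twist":[0,0,0]},{"offset":[0.0224,-0.05,0],"twist":[0,0,0]},{"offset":[0.0224,-0.05,0],"twist":[0,0,0]},{"offset":[0.0224,-0.05,0],"twist":[0,0,0]},{"offset":[0.0224,-0.05,0],"twist":[0,0,0]}], gripper=1, newtons=40)

```text
clock: 1.05
ee_pos: [271.6, 456.8, 391.3]
eef_rot: [[-0.952, 0.307, 0.0], [0.307, 0.952, -0.0], [-0.0, 0.0, -1.0]]
ft_force: [1.2, 0.3, 0.3]
opening: 85.2
gripper_force: 0.0
```

Emit:
send_rows(commands=[{"offset":[0.0224,-0.05,0],"twist":[0,0,0]},{"offset":[0.0224,-0.05,0],"twist":[0,0,0]},{"offset":[0.0224,-0.05,0],"twist":[0,0,0]},{"offset":[0.0224,-0.05,0],"twist":[0,0,0]},{"offset":[0.0224,-0.05,0],"twist":[0,0,0]},{"offset":[0.0224,-0.05,0],"twist":[0,0,0]},{"offset":[0.0224,-0.05,0],"twist":[0,0,0]},{"offset":[0.0224,-0.05,0],"twist":[0,0,0]}])

```text
clock: 1.85
ee_pos: [414.7, 136.9, 391.5]
eef_rot: [[-0.952, 0.307, 0.001], [0.307, 0.952, 0.0], [-0.0, 0.001, -1.0]]
ft_force: [1.3, 0.1, -1.0]
opening: 85.9
gripper_force: 0.0
```

```bash
python3 - <<'E'
from h import *
t=capture("top")
R=lambda p,z:unproj(t,[265+(p[0]+.5)/6-.5,128+(p[1]+.5)/6-.5],z)
print(R((564,234),0),R((594.5,216),66),R((594.5,216),80))
s=read_state();print(s["joint_pos"],s["eef_rot"])
E
```

```text
[ 525.13400075 -424.27034516    0.        ] [ 523.72334702 -422.99302795   66.        ] [ 521.34801351 -419.24778604   80.        ]
[-32.37987589   8.16410276  14.48670894  98.14667524  -1.70755944
  73.87247324  53.76807947] [[-0.94736942  0.32012373  0.00346022]
 [ 0.32009952  0.94736408 -0.00613235]
 [-0.0052412  -0.00470198 -0.99997521]]
```

Emit:
send_rows(commands=[{"offset":[0.0125,-0.05,0],"twist":[0,0,0]},{"offset":[0.0125,-0.05,0],"twist":[0,0,0]},{"offset":[0.0125,-0.05,0],"twist":[0,0,0]},{"offset":[0.0125,-0.05,0],"twist":[0,0,0]},{"offset":[0.0085,-0.05,0],"twist":[0,0,0]},{"offset":[0.0085,-0.05,0],"twist":[0,0,0]},{"offset":[0.0085,-0.05,0],"twist":[0,0,0]},{"offset":[0.0085,-0.05,0],"twist":[0,0,0]}])

```text
clock: 2.7
ee_pos: [481.7, -182.5, 391.3]
eef_rot: [[-0.952, 0.306, 0.0], [0.306, 0.952, 0.0], [-0.0, 0.0, -1.0]]
ft_force: [0.6, 0.3, 0.3]
opening: 85.3
gripper_force: 0.0
```

Emit:
send_rows(commands=[{"offset":[0.0085,-0.05,-0.025],"twist":[0,0,0]},{"offset":[0.0085,-0.05,-0.025],"twist":[0,0,0]},{"offset":[0.0085,-0.05,-0.05],"twist":[0,0,0]},{"offset":[0.0085,-0.05,-0.05],"twist":[0,0,0]},{"offset":[0.0085,-0.05,-0.05],"twist":[0,0,0]},{"offset":[0.0085,-0.05,-0.05],"twist":[0,0,0]},{"offset":[0,0,0],"twist":[0,0,0]}])

```text
clock: 3.4
ee_pos: [514.7, -404.6, 203.0]
eef_rot: [[-0.95, 0.313, -0.013], [0.313, 0.95, 0.004], [0.013, -0.0, -1.0]]
ft_force: [-0.2, 0.2, -1.1]
opening: 85.5
gripper_force: 0.0
```

Emit:
send_rows(commands=[{"offset":[0.012,-0.023,0],"twist":[0,0,0]},{"offset":[0,0,-0.04],"twist":[0,0,0]},{"offset":[0,0,-0.04],"twist":[0,0,0]},{"offset":[0,0,-0.025],"twist":[0,0,0]},{"offset":[0,0,0],"twist":[0,0,0]},{"offset":[0,0,0],"twist":[0,0,0]}])

```text
clock: 4.0
ee_pos: [529.6, -419.8, 128.0]
eef_rot: [[-0.952, 0.306, 0.001], [0.306, 0.952, -0.001], [-0.001, -0.0, -1.0]]
ft_force: [0.1, -0.4, 0.6]
opening: 85.7
gripper_force: 0.0
```

```bash
python3 - <<'E'
from h import *
t=capture("top");s=capture("side")
e=read_state()["ee_pos"];print(e)
a=cv2.resize(t["image"][130:210,325:405,::-1],None,fx=5,fy=5,interpolation=cv2.INTER_CUBIC)
b=cv2.resize(s["image"][170:260,340:420,::-1],(356,400),interpolation=cv2.INTER_CUBIC)
cv2.imwrite("pics/j1.png",np.hstack([a,b]))
E
```

```text
[ 529.86259679 -420.78096678  129.27416175]
```

View pics/j1.png

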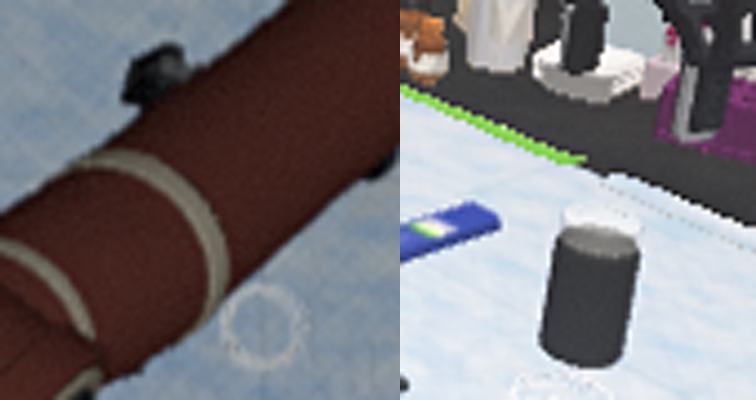

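The side half shows the jar with its clear cap, top at (600,218), and the open fingertips at (585,75) and (705,140). I'll check that offset numerically.

```bash
python3 - <<'E'
from h import *
s=capture("side");e=np.array(read_state()["ee_pos"])
R=np.array(read_state()["eef_rot"])
f=lambda P:np.round((proj(s,P)-[340,170]+.5)*4.45+[400,0]).tolist()
print("tcp",f(e),"fingertips open",f([e+R[:,1]*43-R[:,2]*13,e-R[:,1]*43-R[:,2]*13]))
for P in([524,-423,80],[524,-423,0],[524,-423,66]): print(P,f(P))
for x,y in((525,-424),(530,-424),(520,-424)):print(f([x,y,66]))
E
```

```text
tcp [[632.0, 124.0]] fingertips open [[585.0, 71.0], [692.0, 133.0]]
[524, -423, 80] [[613.0, 215.0]]
[524, -423, 0] [[590.0, 349.0]]
[524, -423, 66] [[609.0, 239.0]]
[[612.0, 240.0]]
[[618.0, 237.0]]
[[606.0, 242.0]]
```

Emit:
send_rows(commands=[{"offset":[-0.009,0,0],"twist":[0,0,0]},{"offset":[0,0,-0.03],"twist":[0,0,0]},{"offset":[0,0,-0.03],"twist":[0,0,0]},{"offset":[0,0,-0.03],"twist":[0,0,0]},{"offset":[0,0,-0.03],"twist":[0,0,0]},{"offset":[0,0,0],"twist":[0,0,0]},{"offset":[0,0,0],"twist":[0,0,0]}])

```text
clock: 4.85
ee_pos: [521.4, -420.6, 31.7]
eef_rot: [[-0.952, 0.307, 0.0], [0.307, 0.952, -0.001], [-0.0, -0.001, -1.0]]
ft_force: [0.1, -0.2, 0.4]
opening: 85.8
gripper_force: 0.0
```

Emit:
send_rows(commands=[{"offset":[0,0,0],"twist":[0,0,0]},{"offset":[0,0,0],"twist":[0,0,0]},{"offset":[0,0,0],"twist":[0,0,0]},{"offset":[0,0,0],"twist":[0,0,0]},{"offset":[0,0,0],"twist":[0,0,0]},{"offset":[0,0,0],"twist":[0,0,0]},{"offset":[0,0,0],"twist":[0,0,0]},{"offset":[0,0,0],"twist":[0,0,0]}], gripper=0.4, newtons=30)

```text
clock: 5.65
ee_pos: [522.1, -420.7, 32.3]
eef_rot: [[-0.952, 0.307, 0.002], [0.307, 0.952, -0.001], [-0.002, -0.001, -1.0]]
ft_force: [0.0, 2.1, 6.0]
opening: 42.1
gripper_force: 30.8
```

Emit:
send_rows(commands=[{"offset":[0,0,0.05],"twist":[0,0,0]},{"offset":[0,0,0.05],"twist":[0,0,0]},{"offset":[-0.006,0.035,0.045],"twist":[0,0,0]},{"offset":[-0.006,0.035,0.045],"twist":[0,0,0]},{"offset":[-0.006,0.035,0.045],"twist":[0,0,0]},{"offset":[-0.006,0.035,0.045],"twist":[0,0,0]},{"offset":[-0.006,0.035,0.045],"twist":[0,0,0]},{"offset":[-0.006,0.035,0.045],"twist":[0,0,0]}])

```text
clock: 6.45
ee_pos: [491.9, -250.7, 327.8]
eef_rot: [[-0.952, 0.307, -0.001], [0.307, 0.952, 0.001], [0.001, 0.0, -1.0]]
ft_force: [0.6, -0.3, -1.2]
opening: 42.3
gripper_force: 30.9
```

Emit:
send_rows(commands=[{"offset":[-0.006,0.03,0.04],"twist":[0,0,0]},{"offset":[-0.006,0.03,0.02],"twist":[0,0,0]},{"offset":[0,0,0],"twist":[0,0,0]}])

```text
clock: 6.75
ee_pos: [484.2, -200.9, 377.4]
eef_rot: [[-0.954, 0.301, 0.005], [0.301, 0.954, 0.001], [-0.005, 0.003, -1.0]]
ft_force: [0.9, 0.0, -0.8]
opening: 42.3
gripper_force: 30.9
```

Emit:
send_rows(commands=[{"offset":[-0.009,0.05,0],"twist":[0,0,0]},{"offset":[-0.009,0.05,0],"twist":[0,0,0]},{"offset":[-0.009,0.05,0],"twist":[0,0,0]},{"offset":[-0.009,0.05,0],"twist":[0,0,0]},{"offset":[0,0.05,0],"twist":[0,0,0]},{"offset":[0,0.05,0],"twist":[0,0,0]},{"offset":[0,0.05,0],"twist":[0,0,0]},{"offset":[0,0.05,0],"twist":[0,0,0]}])

```text
clock: 7.55
ee_pos: [453.9, 116.4, 373.9]
eef_rot: [[-0.951, 0.308, -0.001], [0.308, 0.951, -0.001], [0.001, -0.001, -1.0]]
ft_force: [0.3, -0.2, -0.8]
opening: 42.3
gripper_force: 30.9
```

Emit:
send_rows(commands=[{"offset":[0,0.05,0],"twist":[0,0,0]},{"offset":[0.04,0.005,0],"twist":[0,0,0]},{"offset":[0.04,0,0],"twist":[0,0,0]},{"offset":[0.03,0,-0.03],"twist":[0,0,0]},{"offset":[0,0,-0.05],"twist":[0,0,0]},{"offset":[0,0,-0.05],"twist":[0,0,0]},{"offset":[0,0,-0.05],"twist":[0,0,0]},{"offset":[0,0,0],"twist":[0,0,0]}])

```text
clock: 8.35
ee_pos: [537.8, 158.1, 224.3]
eef_rot: [[-0.951, 0.308, -0.015], [0.308, 0.951, -0.005], [0.012, -0.01, -1.0]]
ft_force: [-0.6, 0.2, -0.6]
opening: 42.4
gripper_force: 31.0
```

Emit:
send_rows(commands=[{"offset":[0.012,0.013,0],"twist":[0,0,0]},{"offset":[0,0,-0.05],"twist":[0,0,0]},{"offset":[0,0,-0.05],"twist":[0,0,0]},{"offset":[0,0,-0.05],"twist":[0,0,0]},{"offset":[0,0,-0.02],"twist":[0,0,0]},{"offset":[0,0,0],"twist":[0,0,0]},{"offset":[0,0,0],"twist":[0,0,0]}])

```text
clock: 9.05
ee_pos: [553.6, 170.2, 96.4]
eef_rot: [[-0.952, 0.307, 0.003], [0.307, 0.952, 0.0], [-0.003, 0.001, -1.0]]
ft_force: [0.4, -0.9, -0.6]
opening: 42.2
gripper_force: 31.0
```

```bash
python3 - <<'E'
from h import *
t=capture("top");s=capture("side")
e=read_state();x,y,z=e["ee_pos"];print(e["ee_pos"],np.round(e["eef_rot"],3).tolist())
zb=z-32
overlay(s,[cyl(547.3,168.8,89,5),cyl(547.3,168.8,54,18),cyl(x,y,43,zb),cyl(x,y,43,zb+66)],(220,130,70,65),8,"p1.png")
E
```

```text
[553.79449887 170.42843302  97.12008891] [[-0.952, 0.307, 0.004], [0.307, 0.952, 0.001], [-0.004, 0.002, -1.0]]
```

View pics/p1.png

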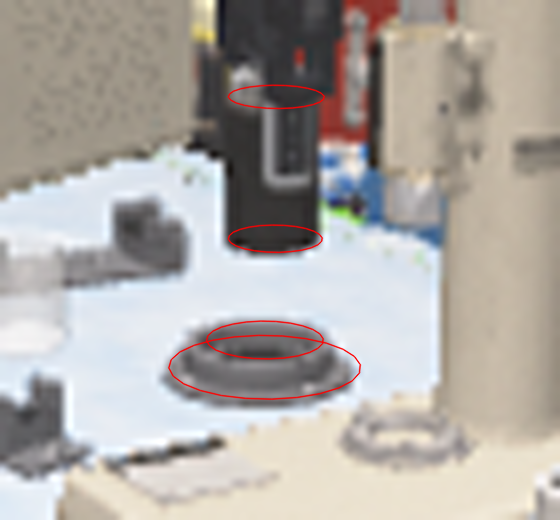

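The jar hangs at (273,170) over the seat at (263,350), and both sit the same small shift off my outlines, so the model is consistent.

Emit:
send_rows(commands=[{"offset":[-0.009,-0.003,0],"twist":[0,0,0]},{"offset":[0,0,-0.02],"twist":[0,0,0]},{"offset":[0,0,-0.02],"twist":[0,0,0]},{"offset":[0,0,-0.015],"twist":[0,0,0]},{"offset":[0,0,-0.01],"twist":[0,0,0]},{"offset":[0,0,0],"twist":[0,0,0]},{"offset":[0,0,0],"twist":[0,0,0]}])

```text
clock: 9.85
ee_pos: [544.8, 168.0, 43.2]
eef_rot: [[-0.952, 0.307, 0.0], [0.307, 0.952, 0.0], [-0.0, 0.0, -1.0]]
ft_force: [-0.5, -0.2, -0.8]
opening: 42.5
gripper_force: 31.2
```

Emit:
send_rows(commands=[{"offset":[0.0015,0,-0.002],"twist":[0,0,0]},{"offset":[0,0,-0.0015],"twist":[0,0,0]},{"offset":[0,0,-0.001],"twist":[0,0,0]},{"offset":[0,0,0],"twist":[0,0,0]},{"offset":[0,0,0],"twist":[0,0,0]}])

```text
clock: 10.35
ee_pos: [545.8, 167.8, 39.3]
eef_rot: [[-0.952, 0.307, -0.0], [0.307, 0.952, -0.0], [0.0, -0.0, -1.0]]
ft_force: [-0.3, 0.1, -0.8]
opening: 42.3
gripper_force: 31.2
```

Emit:
send_rows(commands=[{"offset":[0,0,-0.001],"twist":[0,0,0]},{"offset":[0,0,-0.001],"twist":[0,0,0]},{"offset":[0,0,0],"twist":[0,0,0]},{"offset":[0,0,0],"twist":[0,0,0]}])

```text
clock: 10.75
ee_pos: [546.0, 167.9, 38.2]
eef_rot: [[-0.952, 0.307, 0.0], [0.307, 0.952, 0.0], [-0.0, 0.0, -1.0]]
ft_force: [-1.8, -0.1, 5.3]
opening: 42.3
gripper_force: 31.7
```

Emit:
send_rows(commands=[{"offset":[0,0,0],"twist":[0,0,0]},{"offset":[0,0,0],"twist":[0,0,0]},{"offset":[0,0,0],"twist":[0,0,0]},{"offset":[0,0,0],"twist":[0,0,0]},{"offset":[0,0,0],"twist":[0,0,0]},{"offset":[0,0,0],"twist":[0,0,0]}], gripper=1)

```text
clock: 11.35
ee_pos: [545.9, 167.8, 37.6]
eef_rot: [[-0.952, 0.307, -0.0], [0.307, 0.952, -0.0], [0.0, -0.0, -1.0]]
ft_force: [-0.2, -0.2, 0.2]
opening: 85.3
gripper_force: 0.0
```

Emit:
send_rows(commands=[{"offset":[0,0,0.02],"twist":[0,0,0]},{"offset":[0,0,0.05],"twist":[0,0,0]},{"offset":[0,0,0.05],"twist":[0,0,0]},{"offset":[0,0,0.05],"twist":[0,0,0]},{"offset":[0,0,0.05],"twist":[0,0,0]},{"offset":[0,0,0.05],"twist":[0,0,0]},{"offset":[0,0,0.05],"twist":[0,0,0]},{"offset":[0,0,0.05],"twist":[0,0,0]}])

```text
clock: 12.15
ee_pos: [545.4, 167.7, 335.5]
eef_rot: [[-0.952, 0.307, 0.0], [0.307, 0.952, 0.0], [0.0, 0.0, -1.0]]
ft_force: [1.7, 1.0, -0.5]
opening: 85.4
gripper_force: 0.0
```

Emit:
send_rows(commands=[{"offset":[-0.045,-0.02,0.02],"twist":[0,0,0]},{"offset":[-0.045,-0.02,0],"twist":[0,0,0]},{"offset":[-0.025,-0.04,0],"twist":[0,0,0]},{"offset":[0,-0.05,0],"twist":[0,0,0]},{"offset":[0,-0.05,0],"twist":[0,0,0]},{"offset":[0,-0.05,0],"twist":[0,0,0]},{"offset":[0,-0.05,0],"twist":[0,0,0]},{"offset":[0,-0.05,0],"twist":[0,0,0]}])

```text
clock: 12.95
ee_pos: [453.4, -97.7, 349.8]
eef_rot: [[-0.952, 0.307, 0.0], [0.307, 0.952, 0.0], [-0.0, 0.0, -1.0]]
ft_force: [0.4, -0.0, 1.0]
opening: 85.7
gripper_force: 0.0
```

Emit:
send_rows(commands=[{"offset":[0.001,-0.05,0],"twist":[0,0,0]},{"offset":[0.002,-0.033,0],"twist":[0,0,0]},{"offset":[0,0,-0.05],"twist":[0,0,0]},{"offset":[0,0,-0.05],"twist":[0,0,0]},{"offset":[0,0,-0.05],"twist":[0,0,0]},{"offset":[0,0,-0.05],"twist":[0,0,0]},{"offset":[0,0,-0.05],"twist":[0,0,0]},{"offset":[0,0,0],"twist":[0,0,0]}])

```text
clock: 13.75
ee_pos: [452.6, -160.9, 145.6]
eef_rot: [[-0.952, 0.307, -0.011], [0.307, 0.952, 0.003], [0.012, -0.0, -1.0]]
ft_force: [-0.2, -0.3, 0.6]
opening: 85.6
gripper_force: 0.0
```

```bash
python3 - <<'E'
from h import *
s=capture("side");st=read_state();e=np.array(st["ee_pos"]);R=np.array(st["eef_rot"]);print(e,R[:,2])
P=[cyl(455.7,-163.9,30,z) for z in(0,79)]+[np.array([e+R[:,1]*43-R[:,2]*13,e-R[:,1]*43-R[:,2]*13]),np.array([e,[e[0],e[1],79]])]
overlay(s,P,(250,130,80,90),6,"d1.png")
overlay(s,[cyl(547.3,168.8,54,18),cyl(547.3,168.8,43,72)],(220,130,70,65),6,"d2.png")
a,b=cv2.imread("pics/d1.png"),cv2.imread("pics/d2.png");b=cv2.copyMakeBorder(b,0,a.shape[0]-b.shape[0],0,0,0);cv2.imwrite("pics/d12.png",np.hstack([a,b])[:600,:800])
E
```

```text
[ 454.72010542 -161.99558934  148.27818315] [-0.0053978   0.00149699 -0.99998431]
```

View pics/d12.png

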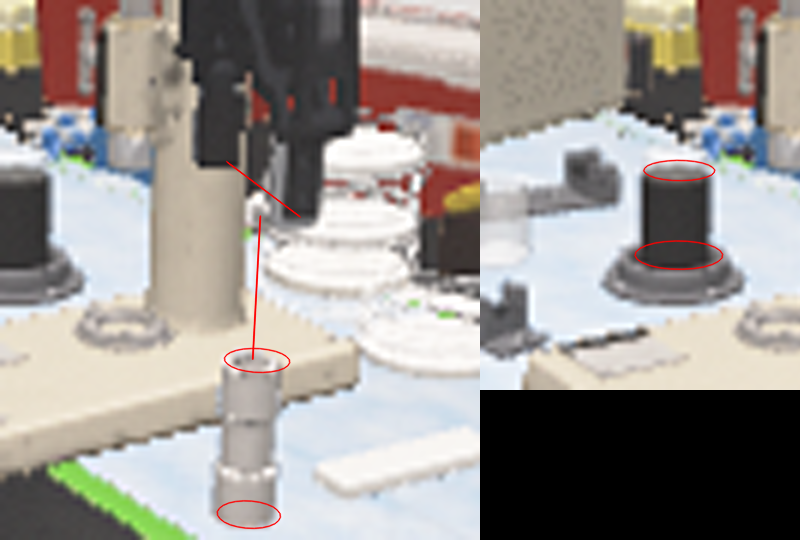

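The jar stands upright in its seat (right half, at (677,215)). The die at (249,440) is directly under the open fingers, so I'll descend.

Emit:
send_rows(commands=[{"offset":[0,-0.001,-0.04],"twist":[0,0,0]},{"offset":[0,0,-0.04],"twist":[0,0,0]},{"offset":[0,0,-0.04],"twist":[0,0,0]},{"offset":[0,0,-0.02],"twist":[0,0,0]},{"offset":[0,0,0],"twist":[0,0,0]},{"offset":[0,0,0],"twist":[0,0,0]}])

```text
clock: 14.4
ee_pos: [458.0, -164.2, 39.5]
eef_rot: [[-0.952, 0.307, 0.004], [0.307, 0.952, -0.001], [-0.004, -0.0, -1.0]]
ft_force: [0.3, -0.3, 0.5]
opening: 85.4
gripper_force: 0.0
```

Emit:
send_rows(commands=[{"offset":[0,0,0],"twist":[0,0,0]},{"offset":[0,0,0],"twist":[0,0,0]},{"offset":[0,0,0],"twist":[0,0,0]},{"offset":[0,0,0],"twist":[0,0,0]},{"offset":[0,0,0],"twist":[0,0,0]},{"offset":[0,0,0],"twist":[0,0,0]},{"offset":[0,0,0],"twist":[0,0,0]},{"offset":[0,0,0],"twist":[0,0,0]}], gripper=0.2, newtons=45)

```text
clock: 15.2
ee_pos: [456.7, -163.3, 38.3]
eef_rot: [[-0.952, 0.307, 0.001], [0.307, 0.952, 0.0], [-0.001, 0.0, -1.0]]
ft_force: [-0.8, 2.2, 6.2]
opening: 29.0
gripper_force: 43.9
```

Emit:
send_rows(commands=[{"offset":[0,0,0.04],"twist":[0,0,0]},{"offset":[0,0,0.05],"twist":[0,0,0]},{"offset":[0,0,0.05],"twist":[0,0,0]},{"offset":[0,0,0.05],"twist":[0,0,0]},{"offset":[0,0,0.05],"twist":[0,0,0]},{"offset":[0,0,0.05],"twist":[0,0,0]},{"offset":[0,0,0.05],"twist":[0,0,0]},{"offset":[0,0,0.05],"twist":[0,0,0]}])

```text
clock: 16.0
ee_pos: [454.9, -162.8, 350.1]
eef_rot: [[-0.952, 0.307, -0.003], [0.307, 0.952, 0.001], [0.003, -0.0, -1.0]]
ft_force: [1.0, -0.6, -3.6]
opening: 28.6
gripper_force: 45.4
```

Emit:
send_rows(commands=[{"offset":[0,0,0.03],"twist":[0,0,0]},{"offset":[0,0.05,0],"twist":[0,0,0]},{"offset":[0,0.05,0],"twist":[0,0,0]},{"offset":[0,0.05,0],"twist":[0,0,0]},{"offset":[0,0.05,0],"twist":[0,0,0]},{"offset":[0,0.05,0],"twist":[0,0,0]},{"offset":[0,0.05,0],"twist":[0,0,0]},{"offset":[0,0.05,0],"twist":[0,0,0]}])

```text
clock: 16.8
ee_pos: [454.8, 117.8, 372.3]
eef_rot: [[-0.952, 0.307, -0.003], [0.307, 0.952, -0.001], [0.003, -0.002, -1.0]]
ft_force: [1.7, -0.3, -5.2]
opening: 28.5
gripper_force: 45.9
```

Emit:
send_rows(commands=[{"offset":[-0.01,0.05,0],"twist":[0,0,0]},{"offset":[-0.012,0.05,-0.01],"twist":[0,0,0]},{"offset":[-0.012,0.05,-0.02],"twist":[0,0,0]},{"offset":[-0.012,0.05,-0.02],"twist":[0,0,0]},{"offset":[-0.012,0.05,-0.02],"twist":[0,0,0]},{"offset":[-0.012,0.05,-0.03],"twist":[0,0,0]},{"offset":[0,0,0],"twist":[0,0,0]},{"offset":[0,0,0],"twist":[0,0,0]}])

```text
clock: 17.6
ee_pos: [398.4, 356.6, 291.1]
eef_rot: [[-0.953, 0.304, -0.004], [0.304, 0.953, -0.005], [0.003, -0.006, -1.0]]
ft_force: [0.8, -0.8, -3.8]
opening: 28.6
gripper_force: 45.6
```

Emit:
send_rows(commands=[{"offset":[0,0.002,-0.05],"twist":[0,0,0]},{"offset":[0,0,-0.05],"twist":[0,0,0]},{"offset":[0,0,-0.05],"twist":[0,0,0]},{"offset":[0,0,-0.05],"twist":[0,0,0]},{"offset":[0,0,-0.04],"twist":[0,0,0]},{"offset":[0,0,0],"twist":[0,0,0]},{"offset":[0,0,0],"twist":[0,0,0]},{"offset":[0,0,0],"twist":[0,0,0]}])

```text
clock: 18.4
ee_pos: [402.2, 358.7, 103.9]
eef_rot: [[-0.951, 0.308, 0.004], [0.308, 0.951, 0.003], [-0.003, 0.004, -1.0]]
ft_force: [0.7, 0.3, -3.9]
opening: 29.1
gripper_force: 45.7
```

```bash
python3 - <<'E'
from h import *
s=capture("side")
e=read_state();x,y,z=e["ee_pos"];print(e["ee_pos"],np.round(e["eef_rot"],3)[:,2])
overlay(s,[cyl(397.7,359.6,69,5),cyl(397.7,359.6,38,18),cyl(x,y,30,z-38.3),cyl(x,y,30,z+40.7)],(165,120,60,60),8,"p2.png")
E
```

```text
[402.06415548 358.97900844 104.04689633] [ 0.004  0.003 -1.   ]
```

View pics/p2.png

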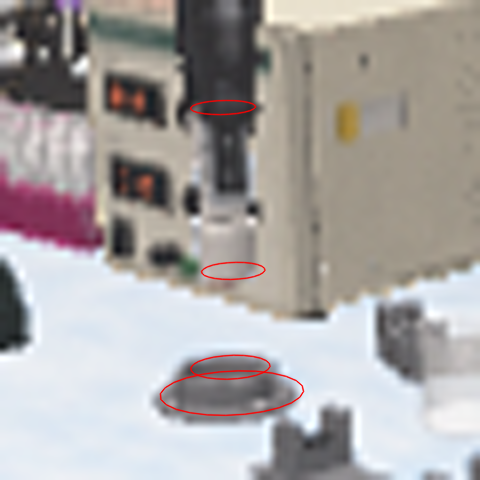

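The die hangs at (229,240) over the seat at (228,390), again at matching shifts. I'll centre it and lower.

Emit:
send_rows(commands=[{"offset":[-0.005,-0.0005,0],"twist":[0,0,0]},{"offset":[0,0,-0.02],"twist":[0,0,0]},{"offset":[0,0,-0.02],"twist":[0,0,0]},{"offset":[0,0,-0.015],"twist":[0,0,0]},{"offset":[0,0,-0.01],"twist":[0,0,0]},{"offset":[0,0,0],"twist":[0,0,0]},{"offset":[0,0,0],"twist":[0,0,0]},{"offset":[0,0,0],"twist":[0,0,0]}])

```text
clock: 19.25
ee_pos: [398.2, 359.1, 54.6]
eef_rot: [[-0.952, 0.307, 0.004], [0.307, 0.952, 0.004], [-0.002, 0.005, -1.0]]
ft_force: [-3.6, -2.6, 24.0]
opening: 28.7
gripper_force: 51.1
```

```bash
python3 - <<'E'
from h import *
e=read_state();print(e["ft_force"],e["moment"],e["ee_pos"])
t=capture("top");s=capture("side")
x,y,z=e["ee_pos"]
overlay(s,[cyl(397.7,359.6,69,5),cyl(x,y,30,z-38.3)],(175,140,50,45),8,"q1.png")
overlay(t,[cyl(397.7,359.6,69,5)],(85,180,50,45),8,"q2.png")
cv2.imwrite("pics/q.png",np.hstack([cv2.imread("pics/q1.png"),cv2.imread("pics/q2.png")]))
E
```

```text
[-3.59435885 -2.64647948 24.02765897] [-1.04614441  1.00585187 -0.00435589] [398.21556265 359.08342954  54.61694904]
```

View pics/q.png

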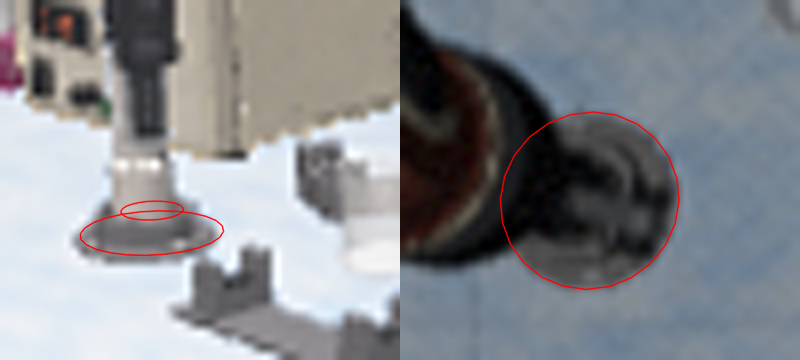

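The force came up at TCP z 54.6, meaning the die is resting on the collar rim. I'll re-measure the holders by segmenting the first clean crop.

```bash
python3 - <<'E'
from h import *
t=capture("top")
a=cv2.imread("pics/cL.png").astype(int)
L=lambda p,z:unproj(t,[90+(p[0]+.5)/6-.5,128+(p[1]+.5)/6-.5],z)
bl=a[...,0]-a[...,2]  # blueness
m=((bl<14)&(a.max(2)<125)).astype(np.uint8); m[:18,:]=0;m[:,:18]=0
m=cv2.morphologyEx(m,cv2.MORPH_OPEN,np.ones((5,5)))
n,lab,st,ce=cv2.connectedComponentsWithStats(m)
for i in range(1,n):
    if st[i,4]<5000: continue
    c=max(cv2.findContours((lab==i).astype(np.uint8),0,2)[0],key=cv2.contourArea)
    print(st[i],"hull-ell",np.round(cv2.fitEllipse(cv2.convexHull(c))[0],1),np.round(cv2.fitEllipse(cv2.convexHull(c))[1],1),"rect",cv2.minAreaRect(c), np.round(L(cv2.fitEllipse(cv2.convexHull(c))[0],5)[:2],1),np.round(L(cv2.minAreaRect(c)[0],6)[:2],1))
d=(a.max(2)<45).astype(np.uint8)
n,lab,st,ce=cv2.connectedComponentsWithStats(d)
for i in range(1,n):
    if st[i,4]>400: print("dark",st[i],np.round(ce[i],1),np.round(L(ce[i],6)[:2],1))
E
```

```text
[   53    45   148   246 22655] hull-ell [125.8 166.8] [144.1 283.5] rect ((127.25566101074219, 168.2665557861328), (109.49203491210938, 237.62063598632812), 12.118760108947754) [552.4 358.5] [551.4 357.4]
[  404    98   172   166 21859] hull-ell [487.9 180.6] [164.4 170.8] rect ((487.5071105957031, 180.37722778320312), (167.03399658203125, 164.46884155273438), 17.35402488708496) [546.9 169.1] [546.9 169.2]
[   43   399   134   131 13741] hull-ell [109.2 463.3] [132.1 133.7] rect ((109.5, 464.0), (130.0, 133.0), 90.0) [396.8 360.7] [396.3 360.3]
[  296   407   295   129 20332] hull-ell [443.9 470.1] [116.6 329.7] rect ((441.01763916015625, 468.329345703125), (77.22724914550781, 296.2185363769531), 77.47119140625) [394.7 187.9] [395.5 189.3]
dark [ 101   58   97   52 2589] [146.   85.1] [595.8 349.4]
dark [ 432  132  102   95 7218] [484.5 178.2] [548.  170.8]
dark [  67  232   69   41 1911] [101.3 250.5] [507.8 369.1]
dark [519 418  31  44 985] [534.3 442.9] [409.1 141.4]
dark [  66  427   72   69 3680] [102.6 461.1] [397.8 363.9]
dark [ 327  459   39   62 1295] [346.  488.6] [384.6 238. ]
```

Emit:
send_rows(commands=[{"offset":[0,0,0.005],"twist":[0,0,0]},{"offset":[0,0,0.005],"twist":[0,0,0]},{"offset":[0,0,0],"twist":[0,0,0]},{"offset":[0,0,0],"twist":[0,0,0]}])

```text
clock: 19.8
ee_pos: [396.1, 357.8, 57.3]
eef_rot: [[-0.952, 0.307, -0.0], [0.307, 0.952, -0.0], [0.0, -0.001, -1.0]]
ft_force: [0.2, -0.0, -3.6]
opening: 28.3
gripper_force: 46.9
```

```bash
python3 - <<'E'
from h import *
e=read_state();print(e["ft_force"],e["moment"],e["ee_pos"])
E
```

```text
[ 0.18645032 -0.04186778 -3.58973176] [-0.030563   -0.0015238   0.02643762] [396.07066001 357.7722837   57.33017359]
```

Emit:
send_rows(commands=[{"offset":[0.002,0.004,0.002],"twist":[0,0,0]},{"offset":[0,0,0],"twist":[0,0,0]},{"offset":[0,0,-0.003],"twist":[0,0,0]},{"offset":[0,0,-0.003],"twist":[0,0,0]},{"offset":[0,0,-0.003],"twist":[0,0,0]},{"offset":[0,0,0],"twist":[0,0,0]},{"offset":[0,0,0],"twist":[0,0,0]}])

```text
clock: 20.5
ee_pos: [398.3, 361.4, 51.9]
eef_rot: [[-0.952, 0.307, 0.001], [0.307, 0.952, 0.001], [-0.001, 0.001, -1.0]]
ft_force: [0.9, 1.7, -6.0]
opening: 28.4
gripper_force: 46.7
```

Emit:
send_rows(commands=[{"offset":[0,0,-0.003],"twist":[0,0,0]},{"offset":[0,0,-0.003],"twist":[0,0,0]},{"offset":[0,0,-0.002],"twist":[0,0,0]},{"offset":[0,0,0],"twist":[0,0,0]},{"offset":[0,0,0],"twist":[0,0,0]}])

```text
clock: 21.0
ee_pos: [398.2, 361.4, 45.6]
eef_rot: [[-0.952, 0.307, 0.001], [0.307, 0.952, 0.001], [-0.001, 0.001, -1.0]]
ft_force: [3.7, 1.7, -5.7]
opening: 28.6
gripper_force: 46.5
```

Emit:
send_rows(commands=[{"offset":[0.002,0.001,0],"twist":[0,0,0]},{"offset":[0,0,-0.001],"twist":[0,0,0]},{"offset":[0,0,-0.001],"twist":[0,0,0]},{"offset":[0,0,0],"twist":[0,0,0]},{"offset":[0,0,0],"twist":[0,0,0]}])

```text
clock: 21.5
ee_pos: [398.9, 361.3, 43.9]
eef_rot: [[-0.952, 0.307, -0.001], [0.307, 0.952, -0.001], [0.001, -0.001, -1.0]]
ft_force: [-0.3, -0.4, -4.1]
opening: 28.6
gripper_force: 46.7
```

Emit:
send_rows(commands=[{"offset":[0,0,-0.001],"twist":[0,0,0]},{"offset":[0,0,-0.001],"twist":[0,0,0]},{"offset":[0,0,0],"twist":[0,0,0]},{"offset":[0,0,0],"twist":[0,0,0]}])

```text
clock: 21.9
ee_pos: [399.0, 361.4, 43.6]
eef_rot: [[-0.952, 0.307, -0.001], [0.307, 0.952, -0.0], [0.001, -0.001, -1.0]]
ft_force: [-3.0, -1.5, 7.3]
opening: 28.7
gripper_force: 47.9
```

Emit:
send_rows(commands=[{"offset":[0,0,0],"twist":[0,0,0]},{"offset":[0,0,0],"twist":[0,0,0]},{"offset":[0,0,0],"twist":[0,0,0]},{"offset":[0,0,0],"twist":[0,0,0]},{"offset":[0,0,0],"twist":[0,0,0]},{"offset":[0,0,0],"twist":[0,0,0]}], gripper=1)

```text
clock: 22.5
ee_pos: [399.5, 361.8, 42.4]
eef_rot: [[-0.952, 0.307, -0.0], [0.307, 0.952, -0.0], [0.0, -0.0, -1.0]]
ft_force: [0.5, 0.6, 0.7]
opening: 85.4
gripper_force: 0.0
```

Emit:
send_rows(commands=[{"offset":[0,0,0.02],"twist":[0,0,0]},{"offset":[0,0,0.05],"twist":[0,0,0]},{"offset":[0,0,0.05],"twist":[0,0,0]},{"offset":[0,0,0.05],"twist":[0,0,0]},{"offset":[0.01,-0.03,0.04],"twist":[0,0,0]},{"offset":[0.01,-0.03,0.04],"twist":[0,0,0]},{"offset":[0.01,-0.03,0.04],"twist":[0,0,0]},{"offset":[0.01,-0.03,0.04],"twist":[0,0,0]}])

```text
clock: 23.3
ee_pos: [431.4, 264.6, 307.8]
eef_rot: [[-0.952, 0.307, -0.0], [0.307, 0.952, 0.0], [0.0, -0.0, -1.0]]
ft_force: [1.2, 0.6, -0.1]
opening: 85.3
gripper_force: 0.0
```

Emit:
send_rows(commands=[{"offset":[0.01,-0.045,0.02],"twist":[0,0,0]},{"offset":[0.01,-0.05,0.02],"twist":[0,0,0]},{"offset":[0.005,-0.05,0],"twist":[0,0,0]},{"offset":[0,-0.05,0],"twist":[0,0,0]},{"offset":[0,-0.05,0],"twist":[0,0,0]},{"offset":[0,-0.05,0],"twist":[0,0,0]},{"offset":[0,-0.05,0],"twist":[0,0,0]},{"offset":[0,-0.05,0],"twist":[0,0,0]}])

```text
clock: 24.1
ee_pos: [451.0, -51.7, 338.6]
eef_rot: [[-0.952, 0.307, 0.0], [0.307, 0.952, 0.0], [-0.0, 0.0, -1.0]]
ft_force: [0.7, 0.5, 0.1]
opening: 85.3
gripper_force: 0.0
```

Emit:
send_rows(commands=[{"offset":[0,-0.05,0],"twist":[0,0,-0.12]},{"offset":[0,-0.05,0],"twist":[0,0,-0.12]},{"offset":[-0.01,-0.045,0],"twist":[0,0,-0.12]},{"offset":[-0.01,-0.045,0],"twist":[0,0,-0.12]},{"offset":[-0.01,-0.045,0],"twist":[0,0,-0.12]},{"offset":[-0.01,-0.03,0],"twist":[0,0,-0.12]},{"offset":[0,0,0],"twist":[0,0,-0.12]},{"offset":[0,0,0],"twist":[0,0,-0.12]}])

```text
clock: 24.9
ee_pos: [418.6, -263.2, 338.4]
eef_rot: [[-0.243, 0.97, -0.0], [0.97, 0.243, 0.0], [0.0, -0.0, -1.0]]
ft_force: [0.9, 0.4, -0.2]
opening: 85.8
gripper_force: 0.0
```

Emit:
send_rows(commands=[{"offset":[-0.01,-0.045,0],"twist":[0,0,-0.079]},{"offset":[-0.011,-0.044,0],"twist":[0,0,-0.079]},{"offset":[0,0,-0.05],"twist":[0,0,0]},{"offset":[0,0,-0.05],"twist":[0,0,0]},{"offset":[0,0,-0.05],"twist":[0,0,0]},{"offset":[0,0,-0.05],"twist":[0,0,0]},{"offset":[0,0,-0.05],"twist":[0,0,0]},{"offset":[0,0,0],"twist":[0,0,0]}])

```text
clock: 25.7
ee_pos: [400.2, -330.0, 134.0]
eef_rot: [[-0.088, 0.996, -0.009], [0.996, 0.088, 0.008], [0.009, -0.008, -1.0]]
ft_force: [0.4, 0.0, -0.0]
opening: 85.4
gripper_force: 0.0
```

Emit:
send_rows(commands=[{"offset":[0,0,-0.05],"twist":[0,0,0]},{"offset":[0,0,-0.04],"twist":[0,0,0]},{"offset":[0,0,0],"twist":[0,0,0]},{"offset":[0,0,0],"twist":[0,0,0]}])

```text
clock: 26.1
ee_pos: [403.4, -334.4, 68.1]
eef_rot: [[-0.088, 0.996, 0.002], [0.996, 0.088, -0.001], [-0.002, 0.001, -1.0]]
ft_force: [-0.5, 0.5, 0.6]
opening: 85.4
gripper_force: 0.0
```

```bash
python3 - <<'E'
from h import *
s=capture("side");t=capture("top");st=read_state();e=np.array(st["ee_pos"]);R=np.array(st["eef_rot"]);print(e,np.round(R,3).tolist())
m=[*box(401.7,-334.5,4.6,12,137,0,12)]+[np.array([e+R[:,1]*43-R[:,2]*13,e-R[:,1]*43-R[:,2]*13])]
overlay(s,m,(285,190,80,75),6,"m1.png")
overlay(t,m,(300,170,70,60),6,"m2.png")
a,b=cv2.imread("pics/m1.png"),cv2.imread("pics/m2.png")[:, :320];b=cv2.copyMakeBorder(b,0,a.shape[0]-b.shape[0],0,0,0);cv2.imwrite("pics/m12.png",np.hstack([a,b]))
E
```

```text
[ 403.92178264 -334.90503343   68.94709937] [[-0.088, 0.996, 0.003], [0.996, 0.088, -0.003], [-0.003, 0.003, -1.0]]
```

View pics/m12.png

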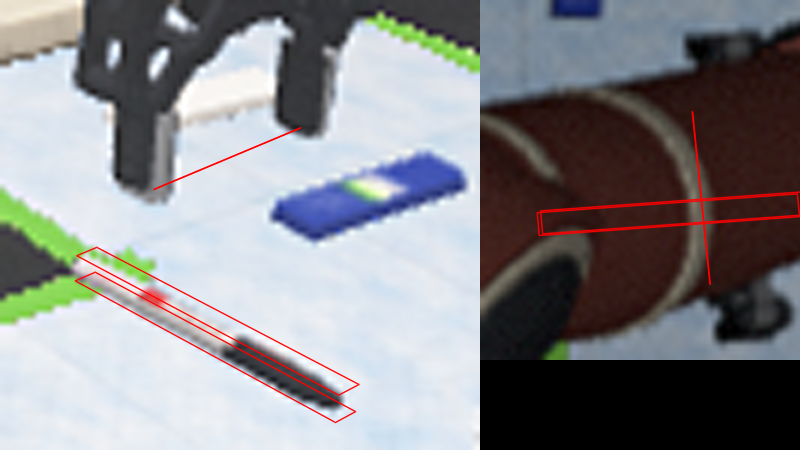

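The side view shows the fingers straddling the marker, whose body runs from (85,275) to (342,400). The blue packet at (368,195) is clear of the fingers. I'll go down.

Emit:
send_rows(commands=[{"offset":[-0.002,0,-0.03],"twist":[0,0,0]},{"offset":[0,0,-0.03],"twist":[0,0,0]},{"offset":[0,0,-0.015],"twist":[0,0,0]},{"offset":[0,0,-0.003],"twist":[0,0,0]},{"offset":[0,0,0],"twist":[0,0,0]},{"offset":[0,0,0],"twist":[0,0,0]}])

```text
clock: 26.8
ee_pos: [401.7, -334.1, 5.2]
eef_rot: [[-0.088, 0.996, 0.002], [0.996, 0.088, -0.002], [-0.002, 0.001, -1.0]]
ft_force: [0.5, -0.3, -0.4]
opening: 85.3
gripper_force: 0.0
```

Emit:
send_rows(commands=[{"offset":[0,0,0],"twist":[0,0,0]},{"offset":[0,0,0],"twist":[0,0,0]},{"offset":[0,0,0],"twist":[0,0,0]},{"offset":[0,0,0],"twist":[0,0,0]},{"offset":[0,0,0],"twist":[0,0,0]},{"offset":[0,0,0],"twist":[0,0,0]},{"offset":[0,0,0],"twist":[0,0,0]},{"offset":[0,0,0],"twist":[0,0,0]}], gripper=0, newtons=25)

```text
clock: 27.6
ee_pos: [401.1, -333.3, 4.2]
eef_rot: [[-0.088, 0.996, 0.0], [0.996, 0.088, 0.0], [0.0, 0.0, -1.0]]
ft_force: [-0.1, 0.7, 3.0]
opening: 10.2
gripper_force: 27.9
```

Emit:
send_rows(commands=[{"offset":[0,0,0.03],"twist":[0,0,0]},{"offset":[0,0,0.05],"twist":[0,0,0]},{"offset":[0.008,0.02,0.045],"twist":[0,0,0]},{"offset":[0.01,0.03,0.045],"twist":[0,0,0]},{"offset":[0.01,0.03,0.045],"twist":[0,0,0]},{"offset":[0.01,0.03,0.045],"twist":[0,0,0]},{"offset":[0.01,0.03,0.045],"twist":[0,0,0]},{"offset":[0.01,0.03,0.045],"twist":[0,0,0]}])

```text
clock: 28.4
ee_pos: [447.3, -196.1, 285.3]
eef_rot: [[-0.088, 0.996, -0.0], [0.996, 0.088, 0.0], [0.0, -0.0, -1.0]]
ft_force: [1.1, 0.9, -0.4]
opening: 10.4
gripper_force: 27.6
```

Emit:
send_rows(commands=[{"offset":[0.004,0.03,0.045],"twist":[0,0,0]},{"offset":[0,0.05,0.02],"twist":[0,0,0]},{"offset":[0,0.05,0],"twist":[0,0,0]},{"offset":[0,0.05,0],"twist":[0,0,0]},{"offset":[0,0.05,0],"twist":[0,0,0]},{"offset":[0,0.05,0],"twist":[0,0,0]},{"offset":[0,0.05,0],"twist":[0,0,0]},{"offset":[0,0.05,0],"twist":[0,0,0]}])

```text
clock: 29.2
ee_pos: [450.1, 108.2, 336.0]
eef_rot: [[-0.088, 0.996, -0.0], [0.996, 0.088, 0.0], [0.0, -0.0, -1.0]]
ft_force: [0.3, -0.9, 0.5]
opening: 10.0
gripper_force: 27.6
```

Emit:
send_rows(commands=[{"offset":[0,0.05,0],"twist":[0,0,0.065]},{"offset":[-0.01,0.03,0],"twist":[0,0,0.068]},{"offset":[-0.02,0.02,-0.02],"twist":[0,0,0]},{"offset":[0,0,-0.03],"twist":[0,0,0]},{"offset":[0,0,0],"twist":[0,0,0]}])

```text
clock: 29.7
ee_pos: [424.0, 186.7, 293.5]
eef_rot: [[-0.227, 0.974, -0.007], [0.974, 0.227, -0.003], [-0.001, -0.007, -1.0]]
ft_force: [-0.4, 0.1, 0.3]
opening: 10.1
gripper_force: 27.6
```

Emit:
send_rows(commands=[{"offset":[-0.025,0.002,-0.03],"twist":[0,0,0]},{"offset":[-0.01,0.001,-0.045],"twist":[0,0,0]},{"offset":[0,0,-0.05],"twist":[0,0,0]},{"offset":[0,0,-0.05],"twist":[0,0,0]},{"offset":[0,0,-0.05],"twist":[0,0,0]},{"offset":[0,0,-0.04],"twist":[0,0,0]},{"offset":[0,0,0],"twist":[0,0,0]},{"offset":[0,0,0],"twist":[0,0,0]}])

```text
clock: 30.5
ee_pos: [399.9, 188.7, 84.9]
eef_rot: [[-0.224, 0.975, 0.001], [0.975, 0.224, 0.0], [-0.0, 0.001, -1.0]]
ft_force: [-0.2, 0.2, 0.4]
opening: 10.3
gripper_force: 27.6
```

```bash
python3 - <<'E'
from h import *
s=capture("side");st=read_state();e=np.array(st["ee_pos"]);R=np.array(st["eef_rot"]);print(e,np.round(R,3).tolist())
yw=np.degrees(np.arctan2(R[1,1],R[0,1]));print(yw)
m=[*box(396,189,13.2,36,150,0,6),*box(e[0],e[1],yw,12,137,e[2]-4,e[2]+8)]
overlay(s,m,(180,130,70,60),8,"n1.png")
E
```

```text
[400.39013845 189.05149228  85.57554919] [[-0.225, 0.974, 0.003], [0.974, 0.225, 0.001], [0.0, 0.003, -1.0]]
12.97891387710154
```

View pics/n1.png

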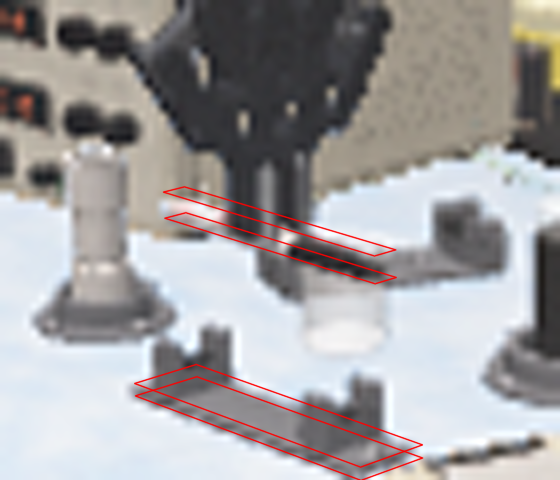

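The die stands upright in its seat at (97,250). The marker is held level and in line with the pen rest, whose slots are at (190,365) and (350,415).

Emit:
send_rows(commands=[{"offset":[-0.005,0,0],"twist":[0,0,0]},{"offset":[0,0,-0.025],"twist":[0,0,0]},{"offset":[0,0,-0.025],"twist":[0,0,0]},{"offset":[0,0,-0.01],"twist":[0,0,0]},{"offset":[0,0,-0.005],"twist":[0,0,0]},{"offset":[0,0,0],"twist":[0,0,0]},{"offset":[0,0,0],"twist":[0,0,0]},{"offset":[0,0,0],"twist":[0,0,0]}])

```text
clock: 31.35
ee_pos: [395.1, 189.2, 32.7]
eef_rot: [[-0.226, 0.974, 0.001], [0.974, 0.226, 0.001], [0.0, 0.001, -1.0]]
ft_force: [-0.4, 0.5, -0.3]
opening: 10.3
gripper_force: 27.6
```

Emit:
send_rows(commands=[{"offset":[0.0012,0,-0.003],"twist":[0,0,0]},{"offset":[0,0,-0.003],"twist":[0,0,0]},{"offset":[0,0,-0.002],"twist":[0,0,0]},{"offset":[0,0,-0.001],"twist":[0,0,0]},{"offset":[0,0,0],"twist":[0,0,0]},{"offset":[0,0,0],"twist":[0,0,0]}])

```text
clock: 31.95
ee_pos: [395.7, 189.0, 24.8]
eef_rot: [[-0.226, 0.974, -0.0], [0.974, 0.226, -0.0], [-0.0, -0.0, -1.0]]
ft_force: [0.6, -0.5, 0.1]
opening: 9.9
gripper_force: 27.6
```

Emit:
send_rows(commands=[{"offset":[0,0,-0.001],"twist":[0,0,0]},{"offset":[0,0,-0.0005],"twist":[0,0,0]},{"offset":[0,0,0],"twist":[0,0,0]},{"offset":[0,0,0],"twist":[0,0,0]}])

```text
clock: 32.35
ee_pos: [395.8, 189.0, 24.2]
eef_rot: [[-0.225, 0.974, 0.0], [0.974, 0.225, 0.001], [0.001, 0.0, -1.0]]
ft_force: [-1.2, -0.7, 4.7]
opening: 10.2
gripper_force: 28.2
```

Emit:
send_rows(commands=[{"offset":[0,0,0],"twist":[0,0,0]},{"offset":[0,0,0],"twist":[0,0,0]},{"offset":[0,0,0],"twist":[0,0,0]},{"offset":[0,0,0],"twist":[0,0,0]},{"offset":[0,0,0],"twist":[0,0,0]},{"offset":[0,0,0],"twist":[0,0,0]}], gripper=1)

```text
clock: 32.95
ee_pos: [395.6, 189.0, 23.6]
eef_rot: [[-0.226, 0.974, -0.0], [0.974, 0.226, -0.0], [0.0, -0.0, -1.0]]
ft_force: [-0.2, 0.1, -0.5]
opening: 85.5
gripper_force: 0.0
```

Emit:
send_rows(commands=[{"offset":[0,0,0.02],"twist":[0,0,0]},{"offset":[0,0,0.05],"twist":[0,0,0]},{"offset":[0,0,0.05],"twist":[0,0,0]},{"offset":[0,0,0.05],"twist":[0,0,0]},{"offset":[0,0,0.05],"twist":[0,0,0]},{"offset":[0,0,0.05],"twist":[0,0,0]},{"offset":[0.01,0,0.05],"twist":[0,0,0]},{"offset":[0.02,0,0.05],"twist":[0,0,0]}])

```text
clock: 33.75
ee_pos: [418.3, 188.9, 321.3]
eef_rot: [[-0.227, 0.974, -0.002], [0.974, 0.227, 0.001], [0.001, -0.001, -1.0]]
ft_force: [0.9, 1.2, -0.0]
opening: 85.5
gripper_force: 0.0
```

Emit:
send_rows(commands=[{"offset":[0.02,-0.045,0.02],"twist":[0,0,0]},{"offset":[0.015,-0.045,0],"twist":[0,0,0.12]},{"offset":[0.003,-0.05,0],"twist":[0,0,0.12]},{"offset":[0,-0.05,0],"twist":[0,0,0.12]},{"offset":[0,-0.05,0],"twist":[0,0,0.12]},{"offset":[0,-0.05,0],"twist":[0,0,0.12]},{"offset":[0,-0.05,0],"twist":[0,0,0.12]},{"offset":[0,-0.05,0],"twist":[0,0,0.12]}])

```text
clock: 34.55
ee_pos: [449.4, -124.4, 335.5]
eef_rot: [[-0.897, 0.442, -0.0], [0.442, 0.897, 0.001], [0.001, 0.0, -1.0]]
ft_force: [0.4, 1.3, 0.0]
opening: 85.1
gripper_force: 0.0
```

Emit:
send_rows(commands=[{"offset":[0,-0.045,0],"twist":[0,0,0.12]},{"offset":[0.02,-0.045,0],"twist":[0,0,0.12]},{"offset":[0.03,-0.03,0],"twist":[0,0,0.12]},{"offset":[0.03,-0.03,-0.01],"twist":[0,0,0]},{"offset":[0.03,-0.03,-0.02],"twist":[0,0,0]},{"offset":[0,0,0],"twist":[0,0,0]}])

```text
clock: 35.15
ee_pos: [538.3, -269.0, 307.6]
eef_rot: [[-0.996, 0.089, -0.006], [0.089, 0.996, -0.0], [0.006, -0.001, -1.0]]
ft_force: [-0.8, 0.3, -0.3]
opening: 85.9
gripper_force: 0.0
```

Emit:
send_rows(commands=[{"offset":[0.018,-0.023,0],"twist":[0,0,0.053]},{"offset":[0,0,-0.05],"twist":[0,0,0]},{"offset":[0,0,-0.05],"twist":[0,0,0]},{"offset":[0,0,-0.05],"twist":[0,0,0]},{"offset":[0,0,-0.05],"twist":[0,0,0]},{"offset":[0,0,-0.05],"twist":[0,0,0]},{"offset":[0,0,-0.04],"twist":[0,0,0]},{"offset":[0,0,0],"twist":[0,0,0]}])

```text
clock: 35.95
ee_pos: [549.1, -282.2, 75.3]
eef_rot: [[-0.999, 0.031, -0.009], [0.031, 1.0, 0.006], [0.01, 0.006, -1.0]]
ft_force: [-0.7, 0.5, 0.4]
opening: 85.4
gripper_force: 0.0
```

Emit:
send_rows(commands=[{"offset":[0,0,0],"twist":[0,0,0]},{"offset":[0,0,0],"twist":[0,0,0]}])

```text
clock: 36.15
ee_pos: [553.7, -286.3, 82.2]
eef_rot: [[-1.0, 0.031, 0.004], [0.031, 1.0, -0.002], [-0.004, -0.002, -1.0]]
ft_force: [1.1, -0.4, -0.5]
opening: 85.8
gripper_force: 0.0
```

```bash
python3 - <<'E'
from h import *
s=capture("side");st=read_state();e=np.array(st["ee_pos"]);R=np.array(st["eef_rot"]);print(e,np.round(R,3).tolist())
overlay(s,[*box(551.9,-287.5,-1.9,98,27,0,9),np.array([e+R[:,1]*43-R[:,2]*13,e-R[:,1]*43-R[:,2]*13])],(305,170,80,65),6,"k1.png")
overlay(s,[*box(396,189,13.2,12,137,20,32)],(180,150,60,50),6,"k2.png")
a,b=cv2.imread("pics/k1.png"),cv2.imread("pics/k2.png")[:, :320];b=cv2.copyMakeBorder(b,0,a.shape[0]-b.shape[0],0,0,0);cv2.imwrite("pics/k12.png",np.hstack([a,b]))
E
```

```text
[ 553.7473348  -286.32175369   82.28222208] [[-1.0, 0.031, 0.004], [0.031, 1.0, -0.002], [-0.004, -0.002, -1.0]]
```

View pics/k12.png

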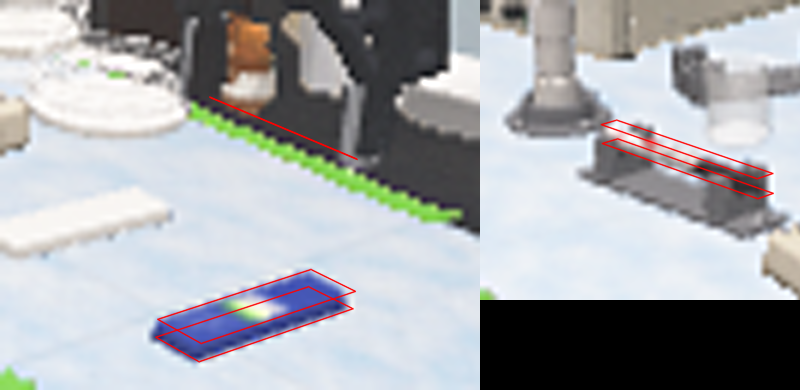

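The marker lies in both slots of the rest (right half, (690,160)). The blue packet at (253,315), with its white and green label, lies squarely between the fingers.

Emit:
send_rows(commands=[{"offset":[-0.002,-0.001,-0.03],"twist":[0,0,0]},{"offset":[0,0,-0.03],"twist":[0,0,0]},{"offset":[0,0,-0.03],"twist":[0,0,0]},{"offset":[0,0,-0.007],"twist":[0,0,0]},{"offset":[0,0,0],"twist":[0,0,0]},{"offset":[0,0,0],"twist":[0,0,0]},{"offset":[0,0,0],"twist":[0,0,0]}])

```text
clock: 36.9
ee_pos: [551.9, -286.9, 3.9]
eef_rot: [[-1.0, 0.031, 0.003], [0.031, 1.0, -0.002], [-0.003, -0.002, -1.0]]
ft_force: [0.2, -0.3, -0.1]
opening: 85.3
gripper_force: 0.0
```

Emit:
send_rows(commands=[{"offset":[0,0,-0.002],"twist":[0,0,0]},{"offset":[0,0,0],"twist":[0,0,0]},{"offset":[0,0,0],"twist":[0,0,0]},{"offset":[0,0,0],"twist":[0,0,0]},{"offset":[0,0,0],"twist":[0,0,0]},{"offset":[0,0,0],"twist":[0,0,0]},{"offset":[0,0,0],"twist":[0,0,0]},{"offset":[0,0,0],"twist":[0,0,0]}], gripper=0.15, newtons=35)

```text
clock: 37.7
ee_pos: [551.1, -286.4, 0.7]
eef_rot: [[-1.0, 0.031, 0.0], [0.031, 1.0, -0.0], [-0.001, -0.0, -1.0]]
ft_force: [0.5, 0.7, 3.2]
opening: 25.7
gripper_force: 34.9
```

Emit:
send_rows(commands=[{"offset":[0,0,0.03],"twist":[0,0,0]},{"offset":[0,0,0.05],"twist":[0,0,0]},{"offset":[-0.018,0.03,0.045],"twist":[0,0,0]},{"offset":[-0.018,0.03,0.045],"twist":[0,0,0]},{"offset":[-0.018,0.03,0.045],"twist":[0,0,0]},{"offset":[-0.018,0.03,0.045],"twist":[0,0,0]},{"offset":[-0.018,0.03,0.045],"twist":[0,0,0]},{"offset":[-0.018,0.02,0.045],"twist":[0,0,0]}])

```text
clock: 38.5
ee_pos: [463.4, -147.9, 281.2]
eef_rot: [[-1.0, 0.029, -0.002], [0.029, 1.0, 0.002], [0.002, 0.002, -1.0]]
ft_force: [1.1, 0.7, 0.4]
opening: 26.0
gripper_force: 34.6
```

Emit:
send_rows(commands=[{"offset":[-0.015,0,0.05],"twist":[0,0,0]},{"offset":[-0.005,0.02,0.035],"twist":[0,0,0]},{"offset":[0,0.05,0],"twist":[0,0,0]},{"offset":[0,0.05,0],"twist":[0,0,0]},{"offset":[0,0.05,0],"twist":[0,0,0]},{"offset":[0,0.05,0],"twist":[0,0,0]},{"offset":[0,0.05,0],"twist":[0,0,0]},{"offset":[0,0.05,0],"twist":[0,0,0]}])

```text
clock: 39.3
ee_pos: [447.7, 107.3, 348.2]
eef_rot: [[-1.0, 0.031, -0.001], [0.031, 1.0, 0.0], [0.001, 0.0, -1.0]]
ft_force: [0.8, -0.6, -0.1]
opening: 26.0
gripper_force: 34.7
```

Emit:
send_rows(commands=[{"offset":[0,0.05,0],"twist":[0,0,0]},{"offset":[0,0.05,0],"twist":[0,0,-0.04]},{"offset":[0.025,0.045,0],"twist":[0,0,-0.04]},{"offset":[0.025,0.045,0],"twist":[0,0,-0.04]},{"offset":[0.025,0.045,0],"twist":[0,0,-0.042]},{"offset":[0.025,0.045,0],"twist":[0,0,0]},{"offset":[0,0,0],"twist":[0,0,0]},{"offset":[0,0,0],"twist":[0,0,0]}])

```text
clock: 40.1
ee_pos: [528.1, 330.1, 346.8]
eef_rot: [[-0.98, 0.198, -0.002], [0.198, 0.98, -0.003], [0.002, -0.003, -1.0]]
ft_force: [-0.3, -1.3, -0.2]
opening: 26.0
gripper_force: 34.7
```

Emit:
send_rows(commands=[{"offset":[0.0275,0.033,0],"twist":[0,0,0]},{"offset":[0,0,-0.05],"twist":[0,0,0]},{"offset":[0,0,-0.05],"twist":[0,0,0]},{"offset":[0,0,-0.05],"twist":[0,0,0]},{"offset":[0,0,-0.05],"twist":[0,0,0]},{"offset":[0,0,-0.05],"twist":[0,0,0]},{"offset":[0,0,-0.05],"twist":[0,0,0]},{"offset":[0,0,-0.03],"twist":[0,0,0]}])

```text
clock: 40.9
ee_pos: [548.6, 353.6, 82.0]
eef_rot: [[-0.98, 0.201, -0.004], [0.201, 0.98, -0.003], [0.003, -0.004, -1.0]]
ft_force: [-1.0, 0.6, 0.4]
opening: 26.1
gripper_force: 34.7
```

Emit:
send_rows(commands=[{"offset":[0,0,0],"twist":[0,0,0]},{"offset":[0,0,0],"twist":[0,0,0]},{"offset":[0,0,0],"twist":[0,0,0]}])

```text
clock: 41.2
ee_pos: [552.1, 356.2, 87.2]
eef_rot: [[-0.98, 0.2, 0.004], [0.2, 0.98, 0.002], [-0.004, 0.003, -1.0]]
ft_force: [0.6, 1.0, -0.3]
opening: 25.9
gripper_force: 34.7
```

```bash
python3 - <<'E'
from h import *
s=capture("side");st=read_state();e=np.array(st["ee_pos"]);R=np.array(st["eef_rot"])
yw=np.degrees(np.arctan2(R[1,1],R[0,1]))-90;print(e,yw)
overlay(s,[*box(550,356.5,-11.4,120,48,0,29),*box(550,356.5,-11.4,120,48,6,6),*box(e[0],e[1],yw,98,27,e[2]-.7,e[2]+8.3)],(195,110,65,58),10,"t1.png")
E
```

```text
[551.97875846 356.45073763  87.13228539] -11.524203681181888
```

View pics/t1.png

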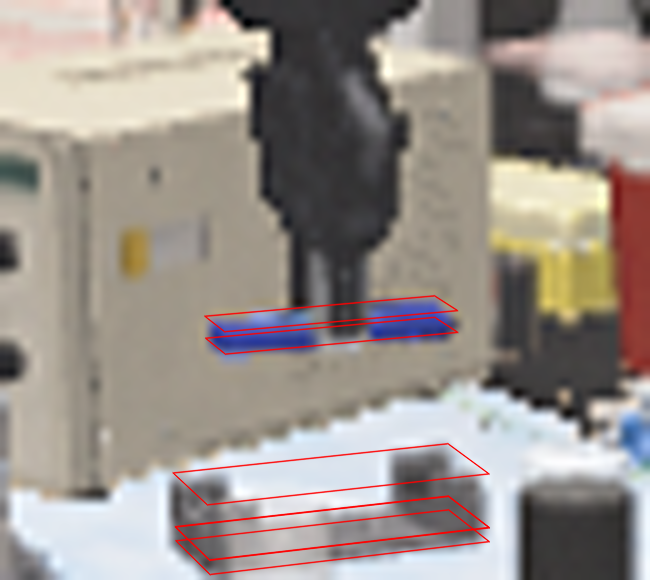

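The packet spans (207,330) to (455,320) and is level, over the tray at (170–485, 510). Their shifts match, so I'll lower.

Emit:
send_rows(commands=[{"offset":[-0.003,-0.0005,0],"twist":[0,0,0]},{"offset":[0,0,-0.025],"twist":[0,0,0]},{"offset":[0,0,-0.025],"twist":[0,0,0]},{"offset":[0,0,-0.015],"twist":[0,0,0]},{"offset":[0,0,-0.005],"twist":[0,0,0]},{"offset":[0,0,0],"twist":[0,0,0]},{"offset":[0,0,0],"twist":[0,0,0]},{"offset":[0,0,0],"twist":[0,0,0]}])

```text
clock: 42.05
ee_pos: [548.8, 356.1, 29.6]
eef_rot: [[-0.98, 0.199, 0.002], [0.199, 0.98, 0.001], [-0.002, 0.001, -1.0]]
ft_force: [0.1, -0.2, -1.1]
opening: 26.0
gripper_force: 34.7
```

Emit:
send_rows(commands=[{"offset":[0.0008,0,-0.002],"twist":[0,0,0]},{"offset":[0,0,-0.002],"twist":[0,0,0]},{"offset":[0,0,-0.002],"twist":[0,0,0]},{"offset":[0,0,0],"twist":[0,0,0]},{"offset":[0,0,0],"twist":[0,0,0]}])

```text
clock: 42.55
ee_pos: [548.6, 355.8, 23.6]
eef_rot: [[-0.98, 0.199, -0.0], [0.199, 0.98, -0.0], [0.0, -0.0, -1.0]]
ft_force: [0.1, 0.3, -0.7]
opening: 25.9
gripper_force: 34.7
```

Emit:
send_rows(commands=[{"offset":[0,0,-0.002],"twist":[0,0,0]},{"offset":[0,0,-0.001],"twist":[0,0,0]},{"offset":[0,0,0],"twist":[0,0,0]},{"offset":[0,0,0],"twist":[0,0,0]}])

```text
clock: 42.95
ee_pos: [548.6, 355.8, 21.2]
eef_rot: [[-0.98, 0.199, -0.0], [0.199, 0.98, -0.0], [0.0, -0.0, -1.0]]
ft_force: [0.5, -0.6, -1.0]
opening: 25.9
gripper_force: 34.7
```

Emit:
send_rows(commands=[{"offset":[0,0,-0.001],"twist":[0,0,0]},{"offset":[0,0,-0.001],"twist":[0,0,0]},{"offset":[0,0,0],"twist":[0,0,0]},{"offset":[0,0,0],"twist":[0,0,0]}])

```text
clock: 43.35
ee_pos: [548.8, 355.9, 20.8]
eef_rot: [[-0.98, 0.199, 0.0], [0.199, 0.98, 0.0], [-0.0, 0.0, -1.0]]
ft_force: [-0.8, -1.1, 5.2]
opening: 25.8
gripper_force: 35.3
```

Emit:
send_rows(commands=[{"offset":[0,0,0],"twist":[0,0,0]},{"offset":[0,0,0],"twist":[0,0,0]},{"offset":[0,0,0],"twist":[0,0,0]},{"offset":[0,0,0],"twist":[0,0,0]},{"offset":[0,0,0],"twist":[0,0,0]},{"offset":[0,0,0],"twist":[0,0,0]}], gripper=1)

```text
clock: 43.95
ee_pos: [548.6, 355.8, 19.6]
eef_rot: [[-0.98, 0.199, -0.0], [0.199, 0.98, -0.0], [0.0, -0.0, -1.0]]
ft_force: [-1.0, 0.1, -0.3]
opening: 85.7
gripper_force: 0.0
```

Emit:
send_rows(commands=[{"offset":[0,0,0.02],"twist":[0,0,0]},{"offset":[0,0,0.05],"twist":[0,0,0]},{"offset":[0,0,0.05],"twist":[0,0,0]},{"offset":[0,0,0.05],"twist":[0,0,0]},{"offset":[0,0,0.05],"twist":[0,0,0]},{"offset":[0,0,0.05],"twist":[0,0,0]},{"offset":[0,0,0.05],"twist":[0,0,0]},{"offset":[0,0,0.05],"twist":[0,0,0]}])

```text
clock: 44.75
ee_pos: [548.4, 355.4, 319.0]
eef_rot: [[-0.98, 0.2, 0.001], [0.2, 0.98, 0.001], [-0.001, 0.001, -1.0]]
ft_force: [-0.4, 1.0, -0.5]
opening: 85.4
gripper_force: 0.0
```

Emit:
send_rows(commands=[{"offset":[-0.025,-0.05,0],"twist":[0,0,0]},{"offset":[-0.025,-0.05,0],"twist":[0,0,0]},{"offset":[-0.025,-0.05,0],"twist":[0,0,0]},{"offset":[-0.025,-0.05,0],"twist":[0,0,0]},{"offset":[-0.02,-0.05,0],"twist":[0,0,0]},{"offset":[0,-0.05,0],"twist":[0,0,0]},{"offset":[0,-0.05,0],"twist":[0,0,0]},{"offset":[0,-0.05,0],"twist":[0,0,0]}])

```text
clock: 45.55
ee_pos: [452.2, 34.0, 317.1]
eef_rot: [[-0.98, 0.2, 0.002], [0.2, 0.98, 0.001], [-0.002, 0.002, -1.0]]
ft_force: [1.2, -0.6, -0.7]
opening: 85.4
gripper_force: 0.0
```

Emit:
send_rows(commands=[{"offset":[0,-0.05,0],"twist":[0,0,0]},{"offset":[0,-0.05,0],"twist":[0,0,0]},{"offset":[0,-0.05,0],"twist":[0,0,0]},{"offset":[0,-0.05,0],"twist":[0,0,0]},{"offset":[0,-0.05,0],"twist":[0,0,0]},{"offset":[0,0,0],"twist":[0,0,0]},{"offset":[0,0,0],"twist":[0,0,0]},{"offset":[0,0,0],"twist":[0,0,0]}])

```text
clock: 46.35
ee_pos: [452.8, -163.0, 316.1]
eef_rot: [[-0.98, 0.198, 0.001], [0.198, 0.98, 0.001], [-0.0, 0.001, -1.0]]
ft_force: [0.2, 0.1, -0.2]
opening: 85.3
gripper_force: 0.0
```

```bash
python3 - <<'E'
from h import *
t=capture("top");s=capture("side")
overlay(t,[],(90,128,110,95),4,"f1.png");overlay(s,[],(175,135,110,80),4,"f2.png")
a,b=cv2.imread("pics/f1.png"),cv2.imread("pics/f2.png")[:,:360];b=cv2.copyMakeBorder(b,0,a.shape[0]-b.shape[0],0,0,0);cv2.imwrite("pics/f.png",np.hstack([a,b]))
E
```

```text
(no output)
```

View pics/f.png

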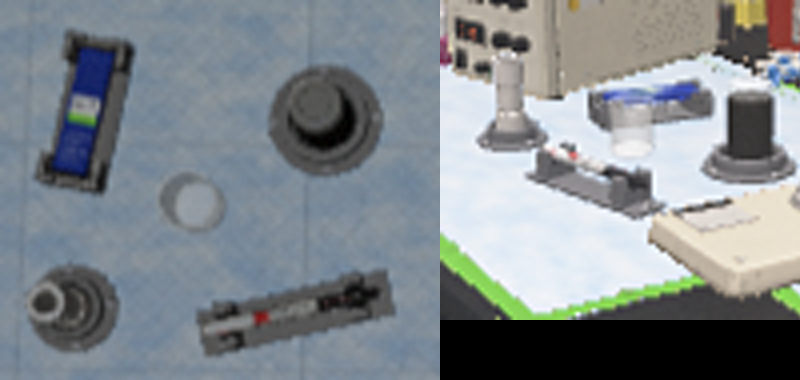

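All four pieces are home: packet in the tray at (85,112), jar at (322,110), die at (70,300), marker at (290,315). The beaker at (195,200) hasn't moved.

```bash
python3 -c "
from bench import *
print(finish_job())"
```

```text
the job is handed in; nothing more can be done
None
```

I handed the job in at about 46 s on the robot clock, with the jar, die, marker and packet each placed in its holder in that order; during placing, the die first landed on its seat's rim (about 24 N at the wrist) and was re-centred.

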